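Check the mug warmer and the sandwich press with a contact thermometer

ROBOT

A 6-joint arm with a two-finger parallel gripper is mounted at the origin on the work surface. World frame = base frame: x ahead of the robot, y to its left, z up, the work surface at z = 0. Lengths are in mm, angles in rad, forces in N, time in s.
With the tool pointing down it reaches from about 425 to 950 mm from the base axis. Payload 3.5 kg.
Tool frame: the origin (TCP) lies between the finger pads; the fingertips stand 22 mm ahead of it and the grasp point (between the pads) lies 3 mm ahead of it (r.finger_overhang is the z of the fingertips in the tool frame, in mm); z points along the fingers, y is the line along which they close (so a half turn about z gives the same grasp; the last joint's range is limited). The gripper opens to 85 mm and grips with 20 to 120 N. Pads are 22 mm wide; open, the fingers measure 114 mm over their backs; the gripper's body (76 mm by 85 mm) begins 54 mm behind the grasp point. The pads swing forward as they close: fully open they stand 13 mm farther back than shut.
Start: joints at [1.039, 0.286, 1.577, -0, 1.279, -0.15], TCP at [251.462, 626.397, 253.325] pointing down, gripper open.
Joint ranges: [-2.77, 2.77], [-0.9, 2.22], [0.21, 2.48], [-1.53, 4.67], [0.24, 2.81], [-2.84, 2.84]. Speed limits (rad/s): [2.79, 2.79, 3.14, 3.14, 3.14, 3.14].

INTERFACE

Orientations are given as a 3x3 rotation matrix whose columns are the frame's x, y, z axes.
In Python, from bench import observe, imaging, r gives the robot as it stands. The module is installed in compiled form; this text tells all that it offers.
- The arm moves only by the tool drive_tool, never from a script. Its argument "commands" is a list of rows, each an object of numbers: "wx", "wy", "wz": the turn, a rotation vector about the world's x, y, z in degrees; "x", "y", "z": the shift along the world's x, y, z in mm; "fingers": the closure in counts, from 0 (fully open) to 255 (shut). In form: [{"wx": .., "wy": .., "wz": .., "x": .., "y": .., "z": .., "fingers": ..}, ...]. A call has 1 to 12 rows; each row shifts and turns the commanded pose from where the row before left it; what a row does not reach is not made up. A row lasts 1/10 s, in which the tool goes at most 50 mm and 8.59 degrees, less where a joint would pass 70% of its speed; a pose out of reach is approached as far as the arm can. A call with a gripper value outside its range is refused whole. The fingers move at their own pace and stop on an object; "squeeze" is the grip in N (left out, the last holds). Time passes only in rows, so rows that do not move let the fingers close. It gives the time, the measured TCP pose, the force, the opening and the grip force at its end, in the units of the state.
- observe(): the state, without advancing time (a new reading comes with each control period).
- imaging.camera(name): name is "scene" or "side" or "wrist"; returns the picture (384x512x3 uint8, blue, green, red); there is no depth.
- imaging.camera_info(name): a dict with "fx", "fy", "cx", "cy" (pixels), "view" (4x4, takes a point from world to camera coordinates). Camera axes: x right, y up, looking along -z (the intrinsics and any distortion apply to the point x, -y, -z); pixel columns grow to the right and rows downward; lengths in mm; the calibration is good to about 2 mm. A picture is of the moment at which its call begins: read the wrist's pose just before it. camera_info takes no time and is no camera call; for the wrist camera it gives the pose at the moment of the call.
- r.hand_in(): hands the job in; it is judged then, once.
The state is a dict: "time_s": time; "qpos": joint angles; "qvel": joint speeds; "tau": joint torques, N m; "position": TCP position; "eef_rot": TCP orientation; "wrist_force": force on the tool from outside, world axes, zero at the start; "wrist_torque": the same for the moment, N m; "opening": finger opening in mm; "grip_force": force on a finger pad.
Only numpy, scipy, OpenCV 4.12 (cv2) and the standard library are available. Lean on these libraries where they do the work, as an engineer would, in place of code of your own. Each camera call takes 0.05 s, during which the arm holds its last target. There are 200 camera calls.

TASK

Take the orange contact thermometer out of its stand and take a reading on the mug warmer: hold it square to the surface with its copper tip on the blue dot, pressed lightly so that the sprung tip goes about half way in, for two seconds. Then do the same on the red dot on the sloping lid of the sandwich press, again square to the surface there, and finish while still holding it on the red dot like that: do not let go or put it down. Never push hard, and leave the mug, the tin and the steel jug alone.

Things in the scene. Friction and masses are not known exactly. Their poses are not given: they have to be found in the camera images.
- probe_grip (a point): Centre of the thermometer's upright orange handle, 26 x 26 mm square, 75 mm long. z runs along it away from the tip; x and y are square to its flat sides, all free to grasp (thin display on -x). Below this point: steel collar 42 mm wide from 37.5 to 43.5 mm (its underside rests on the stand), 14 mm stem, copper tip ending at 110.5 mm when fully out. Mass 0.09 to 0.18 kg.
- probe_tip (a point): The rounded end of the thermometer's copper tip (12 mm across), same axes as the handle. It is sprung and slides up into the stem, so this point moves with it.
- plunger (a joint): How far the sprung copper tip has been pushed into the stem, in m: 0 is fully out, 0.018 is fully in. The spring takes 1 N to start and 0.25 N more per mm, so 3.3 N half way and 5.5 N when fully in; after that it is rigid.
- stand: The thermometer's stand, fixed to the counter: black disc 80 mm across, 10 mm thick, with an upright grey tube 36 mm outside, 20 mm inside, its top 85 mm above the counter. Origin at the counter on the tube's axis. The thermometer hangs 67 mm deep in the tube and comes out straight up.
- blue_spot: Blue dot 24 mm across with a thin white rim, in the centre of the level steel plate of the mug warmer (a white and steel disc 124 mm across, 30 mm high, with a small switch block at one side). Origin in the dot's centre on the plate's surface, 30 mm above the counter; z is the surface normal (straight up).
- warmer: The mug warmer itself, fixed to the counter. Origin at the counter under its centre; its switch block lies to its -x side, 88 mm out.
- red_spot: Red dot 24 mm across with a thin white rim on the sloping steel lid of the sandwich press. Origin in the dot's centre on the lid's surface, about 102 mm above the counter; z is the surface normal, leaning 0.26 rad (15 degrees) from vertical towards the press's front handle; x runs up the slope. The lid is flat all around it.
- press: The sandwich press, fixed to the counter: black base 220 (x) by 200 (y) mm, steel lid sloping from about 82 mm high in front (-x side, with a bar handle that reaches out 140 mm from the centre) to about 138 mm at the back (+x side). Origin at the counter under its centre.
- mug_mid (a point): Bystander: blue mug with a handle, 82 mm across, 95 mm high. This point is half-way up its axis.
- tin_mid (a point): Bystander: coffee tin with a green label, 80 mm across, 110 mm high. This point is half-way up its axis.
- jug_mid (a point): Bystander: steel milk jug with a handle, 80 mm across, 100 mm high. This point is half-way up its axis.
Not all that is in view belongs to the job. Of the things that look like the part that bears probe_grip, the smallest one is meant.

How it is judged (in metres and radians):
On the way:
1. The thermometer is held on the mug warmer's blue dot, square to it, with its sprung tip pressed part of the way in, for 1.5 s (distance between probe_tip and blue_spot below 0.012 m and angle between the z axis of probe_grip and the z axis of blue_spot, either way round below 0.17 rad and value of joint plunger between 0.003 and 0.0155 m and contact force between probe and warmer above 1 N and contact force between probe and stand below 0.1 N and contact force between probe and the fingers above 1 N), for 1.5 s.
At the end, for the whole second after the job is handed in: The thermometer is held in the gripper, out of its stand, with the end of its tip within 12 mm of the centre of the red dot and touching the lid, its axis within 0.17 rad (10 degrees) of square to the lid, and its sprung tip 3 to 15.5 mm in; the mug, tin and jug are within 3 cm of where they were (distance between probe_tip and red_spot below 0.012 m and angle between the z axis of probe_grip and the z axis of red_spot, either way round below 0.17 rad and value of joint plunger between 0.003 and 0.0155 m and contact force between probe and press above 1 N and contact force between probe and stand below 0.1 N and contact force between probe and the fingers above 1 N and distance of each of mug_mid, tin_mid, jug_mid from where it was at the start of the episode below 0.03 m); the arm keeps its last pose, push and grip.
It fails at once if The thermometer is pushed onto the press or the mug warmer with more than 15 N (contact force between probe and press above 15 N or contact force between probe and warmer above 15 N).
It fails at once if The mug is knocked more than 3 cm out of its place or tipped over (distance of mug_mid from where it was at the start of the episode above 0.03 m or angle between mug_mid's own z axis and vertical above 0.5 rad).
It fails at once if The tin is knocked more than 3 cm out of its place or tipped over (distance of tin_mid from where it was at the start of the episode above 0.03 m or angle between tin_mid's own z axis and vertical above 0.5 rad).
It fails at once if The jug is knocked more than 3 cm out of its place or tipped over (distance of jug_mid from where it was at the start of the episode above 0.03 m or angle between jug_mid's own z axis and vertical above 0.5 rad).
It also fails if it takes over 58 s, if anything falls off the work surface, if the arm or the gripper's body presses on something with over 40 N, if the wrist force passes 120 N, or if a joint passes its speed limit or range.

## Working session

There is one attempt and no reset: what is moved stays moved. The work goes in short steps, Python scripts to look and compute and a tool call to move; the robot and the scene stay as the last step left them, time stands still between calls to the robot, and variables do not carry over. Pictures are saved under pics/ and viewed, at most 10 in all, crops included, and the job is handed in when it is done.

Besides the shell and the picture viewer there is one more tool, called after "Emit:" by a JSON object that holds its "name" and its "arguments", one argument or row to a line. drive_tool: Moves the arm, as the interface text tells. Its arguments: {"type":"object","properties":{"commands":{"type":"array","items":{"type":"object","properties":{"wx":{"type":"number"},"wy":{"type":"number"},"wz":{"type":"number"},"x":{"type":"number"},"y":{"type":"number"},"z":{"type":"number"},"fingers":{"type":"number"}}}},"squeeze":{"type":"number"}},"required":["commands"]}

```bash
mkdir -p pics
python3 - <<'E'
from bench import observe, imaging, r
import cv2, numpy as np
for n in ("scene","side"):
    im=imaging.camera(n); cv2.imwrite(f"pics/{n}0.png",im)
    ci=imaging.camera_info(n); print(n,{k:(np.round(v,3).tolist()) for k,v in ci.items()})
s=observe(); print(s); print(r.finger_overhang)
a=cv2.imread("pics/scene0.png");b=cv2.imread("pics/side0.png")
cv2.imwrite("pics/scene0b.png",cv2.resize(a,(800,600)));cv2.imwrite("pics/side0b.png",cv2.resize(b,(800,600)))
E
```

```text
scene {'fx': 402.353, 'fy': 402.353, 'cx': 261.151, 'cy': 191.62, 'view': [[-0.541, 0.841, -0.017, 296.655], [-0.631, -0.392, 0.669, 296.973], [0.556, 0.373, 0.743, -1690.258], [0.0, 0.0, 0.0, 1.0]]}
side {'fx': 446.043, 'fy': 446.043, 'cx': 248.029, 'cy': 184.286, 'view': [[-0.996, -0.084, 0.014, 555.899], [0.056, -0.523, 0.851, -115.906], [-0.064, 0.848, 0.525, -1174.446], [0.0, 0.0, 0.0, 1.0]]}
{'time_s': 0.1, 'qpos': array([ 1.03899634e+00,  2.87159377e-01,  1.57804802e+00,  8.57133576e-06,
        1.27858299e+00, -1.49993694e-01]), 'qvel': array([ 0.00050063, -0.0007411 , -0.00261208, -0.0011733 ,  0.00211425,
        0.00149307]), 'tau': array([ 5.51605626e-04, -4.07291722e+01, -2.93701154e+01, -1.58221560e-04,
        3.39914419e-03,  7.49739204e-07]), 'position': array([251.18842265, 625.93005383, 252.02112591]), 'eef_rot': array([[-9.27992019e-01,  3.72598384e-01, -1.12151187e-03],
       [ 3.72599919e-01,  9.27990155e-01, -1.89005243e-03],
       [ 3.36521492e-04, -2.17182880e-03, -9.99997585e-01]]), 'wrist_force': array([ 1.74841261,  0.12734403, -0.90465671]), 'wrist_torque': array([-0.02313652, -0.01591731, -0.00999292]), 'grip_force': 0.0, 'opening': 85.51046591482277}
22.0
```

View pics/scene0b.png

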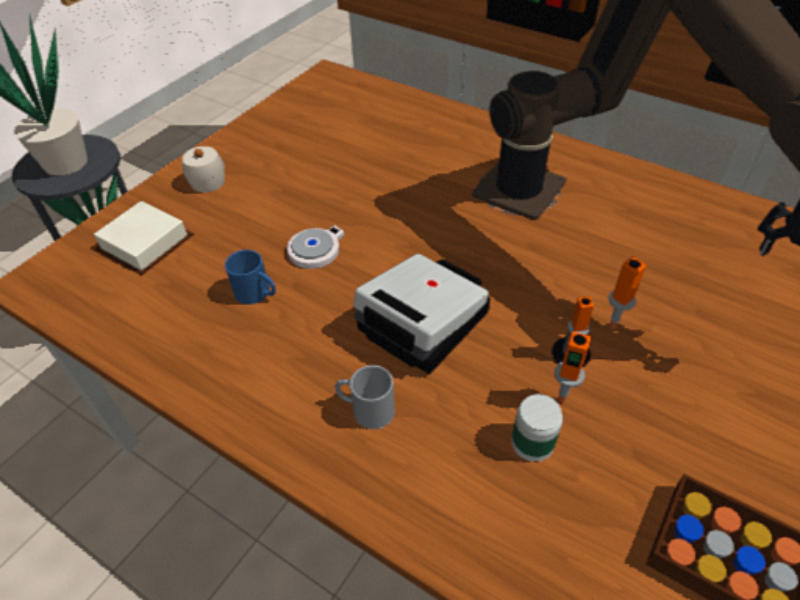

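View pics/side0b.png

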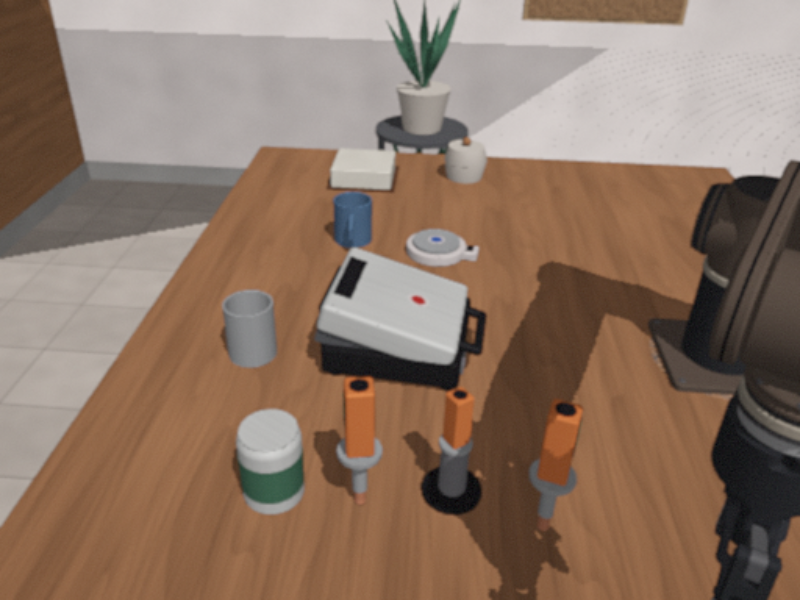

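The scene (800x600 views) shows three orange thermometers. The side-view pixels are left (360,420), middle (458,415) and right (560,440); the same ones in the scene view are (577,360), (584,315) and (628,285). The middle one fits: it is the smallest, and the only one hanging in the grey tube with the black disc. The blue dot is at side (437,240), the red dot at side (418,300).

```bash
cat > h.py <<'E'
import cv2, numpy as np
from bench import observe, imaging, r
def ray(n,uv,ci=None):
    ci=ci or imaging.camera_info(n); V=np.array(ci["view"]); R=V[:3,:3]
    d=np.array([(uv[0]-ci["cx"])/ci["fx"],-(uv[1]-ci["cy"])/ci["fy"],-1.])
    return -R.T@V[:3,3], R.T@d/np.linalg.norm(d)
def plane(n,uv,z,ci=None):
    o,d=ray(n,uv,ci); return o+d*(z-o[2])/d[2]
def tri(rs):
    A=sum(np.eye(3)-np.outer(d,d) for o,d in rs); b=sum((np.eye(3)-np.outer(d,d))@o for o,d in rs)
    return np.linalg.solve(A,b)
def proj(n,p,ci=None):
    ci=ci or imaging.camera_info(n); V=np.array(ci["view"]); c=V[:3,:3]@p+V[:3,3]
    return np.array([ci["cx"]-ci["fx"]*c[0]/c[2],ci["cy"]+ci["fy"]*c[1]/c[2]])
def blobs(im,lo,hi,amin=15):
    m=cv2.inRange(cv2.cvtColor(im,cv2.COLOR_BGR2HSV),lo,hi)
    k,l,st,c=cv2.connectedComponentsWithStats(m)
    return [(np.round(c[i],2),st[i].tolist()) for i in range(1,k) if st[i,4]>=amin]
COL=dict(red=((0,170,120),(4,255,255)),blue=((110,150,90),(130,255,255)),orange=((5,215,190),(14,255,255)))
E
python3 - <<'E'
from h import *
for n in ("scene","side"):
    im=cv2.imread(f"pics/{n}0.png")
    for c,(lo,hi) in COL.items():
        for b in blobs(im,lo,hi): print(n,c,b[0],b[1])
    cv2.imwrite(f"pics/{n}c.png",0*im)
a=cv2.imread("pics/side0.png")[230:350,200:390]; b=cv2.imread("pics/scene0.png")[155:275,325:425]
b=cv2.copyMakeBorder(b,0,0,0,0,cv2.BORDER_CONSTANT)
cv2.imwrite("pics/crop.png",cv2.resize(np.hstack([a,b]),None,fx=2.7,fy=2.7,interpolation=cv2.INTER_CUBIC))
E
```

```text
scene blue [441.27 337.67] [433, 329, 17, 17, 152]
scene blue [480.26 358.17] [471, 349, 19, 18, 186]
scene orange [375.13 195.07] [372, 194, 8, 3, 15]
scene orange [370.91 218.47] [365, 212, 13, 12, 53]
```

View pics/crop.png

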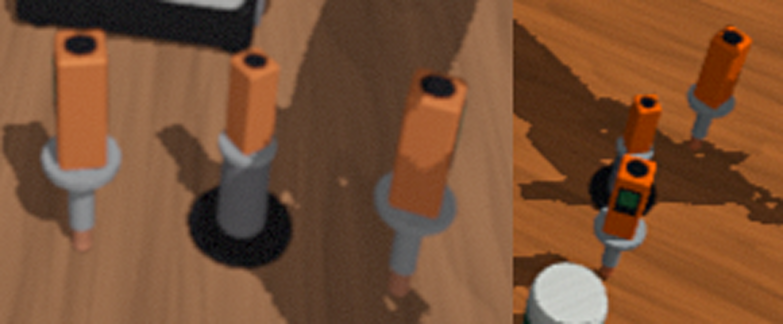

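The crop confirms it. The middle unit (side crop handle top at (256,60)) is the smallest and is the one in the tube and disc. The other two are bigger decoys.

Run:
```python
from h import *
P=lambda a,b:print(a,np.round(b,1).tolist())
for nm,s,c in (("probe top",(294.8,252.2),(375.4,192.8)),("decoyL",(230,246.3),(371.3,217.2)),("decoyR",(362.2,261.5),(406.5,168.7))):
    p=tri([ray("side",s),ray("scene",c)]); P(nm,p); P(" reproj",[proj("side",p),proj("scene",p)])
P("probe top z166",[plane("side",(294.8,252.2),166),plane("scene",(375.4,192.8),166)])
P("disc",plane("side",(288.9,312.2),10))
im={n:cv2.imread(f"pics/{n}0.png") for n in("side","scene")}
def dot(n,uv,col,rad=9):
    x,y=uv; w=im[n][y-rad:y+rad+1,x-rad:x+rad+1].astype(int); B,G,R=w[...,0],w[...,1],w[...,2]
    e=(R-np.maximum(G,B)) if col=='r' else (B-np.maximum(G,R)); m=e>0.5*e.max()
    ys,xs=np.nonzero(m); return (xs.mean()+x-rad,ys.mean()+y-rad),m.sum()
for col,s,c in (("b",(280,154),(200,155)),("r",(268,192),(276,181))):
    a,b=dot("side",s,col),dot("scene",c,col); p=tri([ray("side",a[0]),ray("scene",b[0])]); P(col,p); print(a,b)
    z=30 if col=='b' else 102
    P(" plane",[plane("side",a[0],z),plane("scene",b[0],z)])
# lid slope direction & press: handle, lid edges (side pixels /1.5625), rough
k=1/1.5625
P("mug",plane("side",(353*k,200*k),95)); P("jug",plane("side",(250*k,300*k),100)); P("tin",plane("side",(270*k,426*k),110))
P("switch",plane("side",(472*k,250*k),20))
P("lid front corners",[plane("side",(468*k,290*k),82),plane("side",(440*k,357*k),82),plane("scene",(417*k,257*k),82),plane("scene",(488*k,297*k),82)])
P("lid back corners",[plane("side",(354*k,253*k),138),plane("side",(320*k,322*k),138),plane("scene",(357*k,297*k),138),plane("scene",(430*k,343*k),138)])
```

```text
probe top [444.3, 339.1, 167.8]
 reproj [[295.0, 252.0], [375.4, 193.0]]
decoyL [561.4, 368.8, 196.7]
 reproj [[230.2, 246.0], [371.3, 217.4]]
decoyR [331.3, 386.5, 197.2]
 reproj [[362.5, 261.1], [406.5, 169.0]]
probe top z166 [[444.5, 337.6, 166.0], [442.0, 338.4, 166.0]]
disc [445.8, 340.8, 10.0]
b [483.2, -317.1, 32.0]
((np.float64(278.7857142857143), np.float64(152.85714285714286)), np.int64(14)) ((np.float64(199.57894736842104), np.float64(154.57894736842104)), np.int64(19))
 plane [[484.1, -317.9, 30.0], [479.8, -320.3, 30.0]]
r [506.9, 34.3, 103.8]
((np.float64(267.2916666666667), np.float64(191.54166666666666)), np.int64(24)) ((np.float64(276.22727272727275), np.float64(181.04545454545453)), np.int64(22))
 plane [[507.8, 33.6, 102.0], [503.8, 32.3, 102.0]]
mug [661.5, -349.7, 95.0]
jug [776.0, 61.1, 100.0]
tin [674.9, 355.0, 110.0]
switch [407.9, -295.7, 20.0]
lid front corners [[424.3, -36.2, 82.0], [468.2, 156.8, 82.0], [436.5, -46.5, 82.0], [460.0, 144.4, 82.0]]
lid back corners [[620.5, -43.8, 138.0], [643.5, 165.5, 138.0], [644.5, -56.1, 138.0], [666.5, 127.4, 138.0]]
```

Emit:
{"name": "drive_tool", "arguments": {
  "commands": [
    {"x":24,"y":-36,"z":6,"fingers":0},
    {"x":24,"y":-36,"z":6},
    {"x":24,"y":-36,"z":6},
    {"x":24,"y":-36,"z":6},
    {"x":24,"y":-36,"z":6},
    {"x":24,"y":-36,"z":6},
    {"x":24,"y":-36,"z":6},
    {"x":24,"y":-36,"z":6},
    {},
    {}
  ]
}}

```text
invalid input
```

Run:
```python
from h import *
s=observe(); print(s["time_s"],s["position"],s["eef_rot"].round(3).tolist())
ci=imaging.camera_info("wrist"); np.save("wci.npy",ci,allow_pickle=True); im=imaging.camera("wrist"); cv2.imwrite("pics/w1.png",im)
print(np.round(ci["view"],3).tolist(),ci["fx"],ci["cx"],ci["cy"])
print(proj("wrist",np.array([443.5,338.3,166]),ci))
cv2.imwrite("pics/w1b.png",cv2.resize(im,(800,600)))
```

```text
0.1 [251.18842265 625.93005383 252.02112591] [[-0.928, 0.373, -0.001], [0.373, 0.928, -0.002], [0.0, -0.002, -1.0]]
[[0.373, 0.928, -0.003, -673.871], [-0.876, 0.351, -0.329, 42.469], [-0.304, 0.126, 0.944, -382.248], [0.0, 0.0, 0.0, 1.0]] 285.3644068478424 253.13976704533772 192.71392501540944
[ 78.08717169 445.8349487 ]
```

View pics/w1b.png

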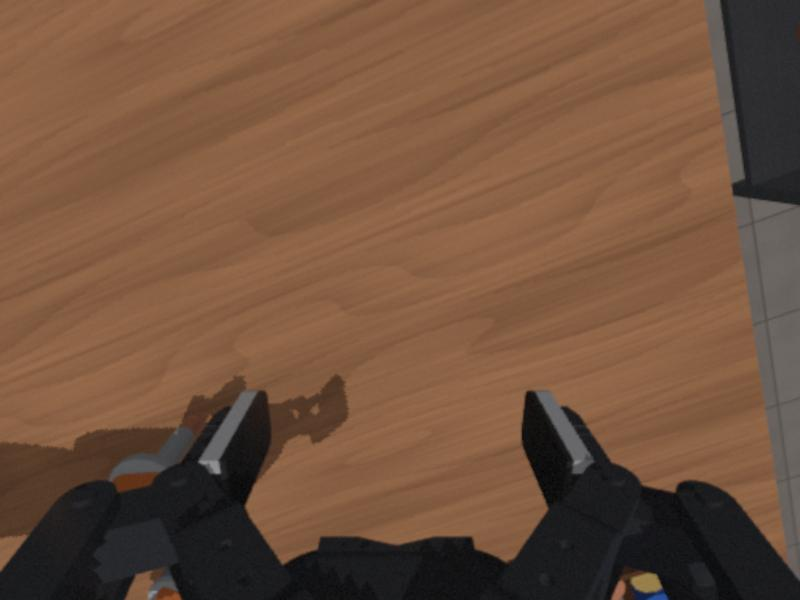

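The move call was refused, probably because of the incomplete rows, so nothing moved. The wrist picture shows the open fingers over bare counter. I'll resend with full rows.

Emit:
{"name": "drive_tool", "arguments": {
  "commands": [
    {"wx":0,"wy":0,"wz":0,"x":24,"y":-36,"z":6,"fingers":0},
    {"wx":0,"wy":0,"wz":0,"x":24,"y":-36,"z":6,"fingers":0},
    {"wx":0,"wy":0,"wz":0,"x":24,"y":-36,"z":6,"fingers":0},
    {"wx":0,"wy":0,"wz":0,"x":24,"y":-36,"z":6,"fingers":0},
    {"wx":0,"wy":0,"wz":0,"x":24,"y":-36,"z":6,"fingers":0},
    {"wx":0,"wy":0,"wz":0,"x":24,"y":-36,"z":6,"fingers":0},
    {"wx":0,"wy":0,"wz":0,"x":24,"y":-36,"z":6,"fingers":0},
    {"wx":0,"wy":0,"wz":0,"x":0,"y":-36,"z":6,"fingers":0},
    {"wx":0,"wy":0,"wz":0,"x":0,"y":0,"z":0,"fingers":0},
    {"wx":0,"wy":0,"wz":0,"x":0,"y":0,"z":0,"fingers":0}
  ],
  "squeeze": 40
}}

```text
time_s: 1.15
position: [419.6, 337.9, 301.3]
eef_rot: [[-0.927, 0.374, 0.0], [0.374, 0.927, 0.001], [0.0, 0.001, -1.0]]
wrist_force: [-0.1, 0.3, 0.2]
opening: 85.8
grip_force: 0.0
```

Run:
```python
from h import *
ci=imaging.camera_info("wrist"); np.save("wci.npy",ci,allow_pickle=True); im=imaging.camera("wrist"); cv2.imwrite("pics/w1.png",im)
print(proj("wrist",np.array([443.5,338.3,166]),ci))
cv2.imwrite("pics/w1b.png",cv2.resize(im,(800,600)))
```

```text
[262.570894   210.29453845]
```

View pics/w1b.png

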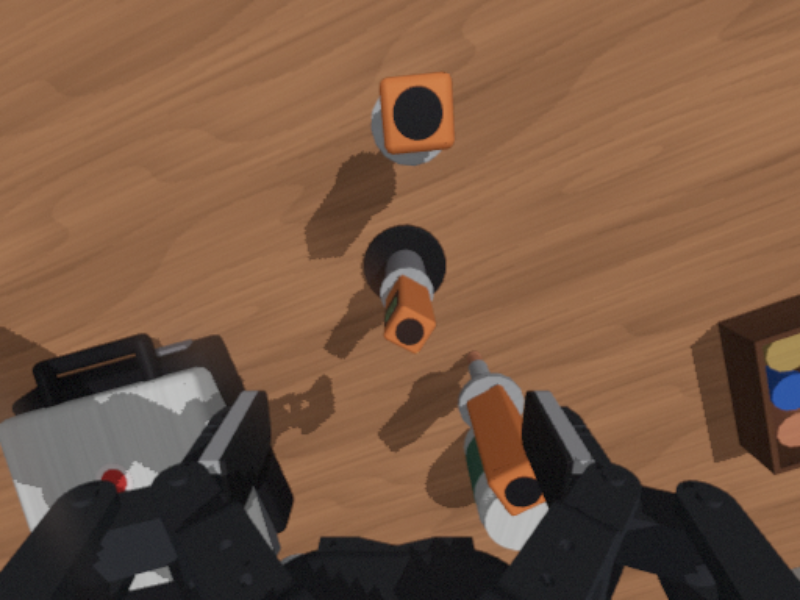

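The wrist view shows the target's top face centred at (410,331), with corners near (434,322), (416,351) and (385,340). The press's front bar runs from (40,370) to (150,340).

Run:
```python
from h import *
ci=np.load("wci.npy",allow_pickle=True).item(); k=1/1.5625
P=lambda q,z:plane("wrist",(q[0]*k,q[1]*k),z,ci)
c=[P(q,166) for q in((434,322),(416,351),(385,340))]
print("top",P((409.5,331.5),166).round(1),[x.round(1).tolist() for x in c])
for a,b in((0,1),(1,2)):
    d=c[b]-c[a]; print("edge",np.hypot(*d[:2]).round(1),np.degrees(np.arctan2(d[1],d[0])).round(1))
print("diag mid",(c[0]+c[2])/2)
print("disc",P((404,264),10).round(1))
for a,b,z in(((40,370),(150,338),65),((3,425),(208,370),82)):
    d=P(a,z)-P(b,z); print("press y-axis dir",np.degrees(np.arctan2(d[1],d[0])).round(1),P(a,z).round(),P(b,z).round())
im=cv2.imread("pics/w1.png"); g=im[170:235,230:295]; cv2.imwrite("pics/w1c.png",cv2.resize(g,(520,520),interpolation=cv2.INTER_CUBIC))
```

```text
top [445.2 337.1 166. ] [[444.9, 353.5, 166.0], [459.2, 336.1, 166.0], [444.8, 320.8, 166.0]]
edge 22.5 -50.7
edge 21.0 -133.2
diag mid [444.83672844 337.14538174 166.        ]
disc [442.1 337.6  10. ]
press y-axis dir -95.3 [397.   3.  65.] [407. 112.  65.]
press y-axis dir -95.9 [428. -44.  82.] [448. 154.  82.]
```

View pics/w1c.png

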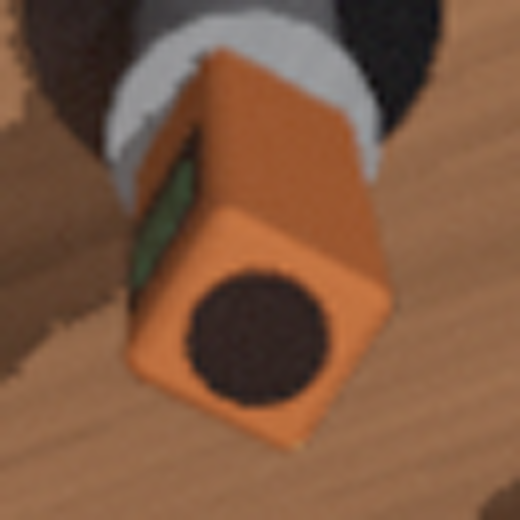

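Run:
```python
from h import *
ci=np.load("wci.npy",allow_pickle=True).item()
c=[plane("wrist",(230+x/8,170+y/8),166,ci) for x,y in((395,294),(297,451),(127,362),(226,206),(258,338))]
print([x.round(1).tolist() for x in c])
for a,b in((0,1),(1,2),(2,3),(3,0)):
    d=c[b]-c[a]; print(np.hypot(*d[:2]).round(1),(np.degrees(np.arctan2(d[1],d[0]))%90).round(1))
```

```text
[[446.1, 354.7, 166.0], [461.3, 336.2, 166.0], [442.3, 321.3, 166.0], [428.0, 340.0, 166.0], [445.3, 337.3, 166.0]]
23.9 39.2
24.2 38.2
23.5 37.4
23.4 39.1
```

Emit:
{"name": "drive_tool", "arguments": {
  "commands": [
    {"wx":0,"wy":0,"wz":-7.4,"x":6,"y":0,"z":-15,"fingers":0},
    {"wx":0,"wy":0,"wz":-7.4,"x":6,"y":0,"z":-15,"fingers":0},
    {"wx":0,"wy":0,"wz":-7.4,"x":6,"y":0,"z":-15,"fingers":0},
    {"wx":0,"wy":0,"wz":-7.4,"x":6.5,"y":0,"z":-15,"fingers":0},
    {"wx":0,"wy":0,"wz":0,"x":0,"y":0,"z":-15,"fingers":0},
    {"wx":0,"wy":0,"wz":0,"x":0,"y":0,"z":0,"fingers":0},
    {"wx":0,"wy":0,"wz":0,"x":0,"y":0,"z":0,"fingers":0},
    {"wx":0,"wy":0,"wz":0,"x":0,"y":0,"z":0,"fingers":0}
  ],
  "squeeze": 50
}}

```text
time_s: 2.0
position: [444.1, 338.9, 227.3]
eef_rot: [[-0.624, 0.781, 0.001], [0.781, 0.624, 0.001], [-0.0, 0.001, -1.0]]
wrist_force: [-0.4, -0.0, -0.4]
opening: 85.6
grip_force: 0.0
```

Run:
```python
from h import *
s=observe(); print(s["position"].round(1),s["eef_rot"].round(3).tolist())
ci=imaging.camera_info("wrist"); im=imaging.camera("wrist"); cv2.imwrite("pics/w2.png",im)
p=proj("wrist",np.array([444.3,337.6,166]),ci); print("pred",p)
x,y=p.round().astype(int); g=im[y-40:y+41,x-40:x+41]
m=cv2.inRange(g,(0,0,0),(60,60,60)); k,l,st,c=cv2.connectedComponentsWithStats(m)
for i in range(1,k):
    if st[i,4]>60:
        q=c[i]+[x-40,y-40]; print(st[i],q,plane("wrist",q,166,ci).round(1))
cv2.imwrite("pics/w2c.png",cv2.resize(g,(567,567)))
```

```text
[444.1 338.9 227.3] [[-0.624, 0.781, 0.001], [0.781, 0.624, 0.001], [-0.0, 0.001, -1.0]]
pred [252.10215173 223.80201894]
[ 28  30  24  22 402] [251.90547264 224.95273632] [444.7 336.8 166. ]
```

Emit:
{"name": "drive_tool", "arguments": {
  "commands": [
    {"wx":0,"wy":0,"wz":0,"x":0.4,"y":-1.6,"z":-18,"fingers":0},
    {"wx":0,"wy":0,"wz":0,"x":0,"y":0,"z":-18,"fingers":0},
    {"wx":0,"wy":0,"wz":0,"x":0,"y":0,"z":-18,"fingers":0},
    {"wx":0,"wy":0,"wz":0,"x":0,"y":0,"z":-18,"fingers":0},
    {"wx":0,"wy":0,"wz":0,"x":0,"y":0,"z":-20,"fingers":0},
    {"wx":0,"wy":0,"wz":0,"x":0,"y":0,"z":0,"fingers":80},
    {"wx":0,"wy":0,"wz":0,"x":0,"y":0,"z":0,"fingers":255},
    {"wx":0,"wy":0,"wz":0,"x":0,"y":0,"z":0,"fingers":255},
    {"wx":0,"wy":0,"wz":0,"x":0,"y":0,"z":0,"fingers":255},
    {"wx":0,"wy":0,"wz":0,"x":0,"y":0,"z":0,"fingers":255},
    {"wx":0,"wy":0,"wz":0,"x":0,"y":0,"z":0,"fingers":255},
    {"wx":0,"wy":0,"wz":0,"x":0,"y":0,"z":0,"fingers":255}
  ],
  "squeeze": 50
}}

```text
time_s: 3.25
position: [445.2, 337.3, 136.0]
eef_rot: [[-0.623, 0.782, 0.002], [0.782, 0.623, 0.001], [-0.001, 0.003, -1.0]]
wrist_force: [-0.2, -1.3, 5.2]
opening: 25.3
grip_force: 49.8
```

Emit:
{"name": "drive_tool", "arguments": {
  "commands": [
    {"wx":0,"wy":0,"wz":0,"x":0,"y":0,"z":8,"fingers":255},
    {"wx":0,"wy":0,"wz":0,"x":0,"y":0,"z":16,"fingers":255},
    {"wx":0,"wy":0,"wz":0,"x":0,"y":0,"z":20,"fingers":255},
    {"wx":0,"wy":0,"wz":0,"x":0,"y":0,"z":20,"fingers":255},
    {"wx":0,"wy":0,"wz":0,"x":0,"y":0,"z":20,"fingers":255},
    {"wx":0,"wy":0,"wz":0,"x":0,"y":0,"z":20,"fingers":255},
    {"wx":0,"wy":0,"wz":0,"x":0,"y":0,"z":20,"fingers":255},
    {"wx":0,"wy":0,"wz":0,"x":0,"y":0,"z":20,"fingers":255},
    {"wx":0,"wy":0,"wz":0,"x":0,"y":0,"z":20,"fingers":255},
    {"wx":0,"wy":0,"wz":0,"x":0,"y":0,"z":0,"fingers":255},
    {"wx":0,"wy":0,"wz":0,"x":0,"y":0,"z":0,"fingers":255}
  ],
  "squeeze": 50
}}

```text
time_s: 4.35
position: [444.1, 336.7, 297.8]
eef_rot: [[-0.623, 0.782, -0.0], [0.782, 0.623, -0.0], [0.0, -0.0, -1.0]]
wrist_force: [-1.2, -0.4, -1.1]
opening: 25.4
grip_force: 49.1
```

Run:
```python
from h import *
s=observe(); print(s["position"].round(1),s["wrist_force"],s["qpos"].round(2))
T=s["position"]
for n in("side","scene"):
    im=imaging.camera(n); cv2.imwrite(f"pics/{n}2.png",im)
    p=proj(n,T+[0,0,-118]); print(n,"pred tip",p.round(1))
    x,y=p.round().astype(int); g=im[max(0,y-75):y+35,x-50:x+50]; cv2.imwrite(f"pics/{n}2c.png",cv2.resize(g,None,fx=4,fy=4,interpolation=cv2.INTER_CUBIC)); print(x-50,max(0,y-75))
a,b=[cv2.imread(f"pics/{n}2c.png") for n in("side","scene")]; h=min(len(a),len(b)); cv2.imwrite("pics/tip2.png",np.hstack([a[:h],b[:h]]))
```

```text
[444.1 336.7 297.8] [-1.21914139 -0.40317562 -1.14353869] [ 0.47 -0.01  1.82  0.    1.33 -0.21]
side pred tip [295.6 246.1]
246 171
scene pred tip [375.5 189.9]
325 115
```

View pics/tip2.png

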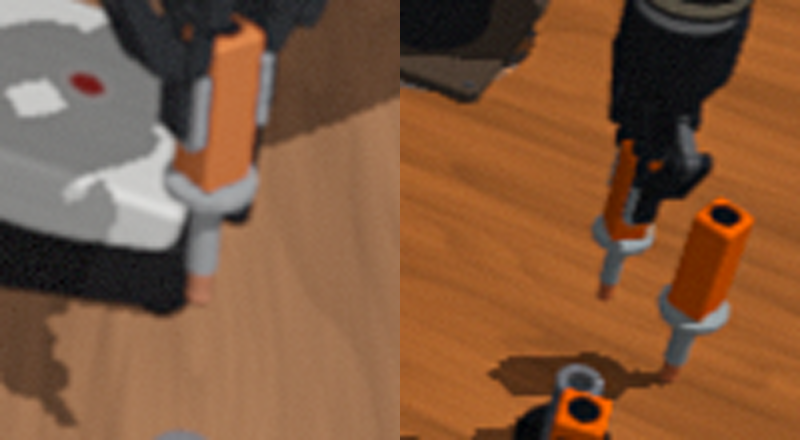

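The tip shows at side (295.8,246.5) and scene (376.2,189.2), against predicted (295.6,246.1) and (375.5,189.9). It is held straight and the tip is 118 mm below the TCP. Next I carry it to the warmer.

Emit:
{"name": "drive_tool", "arguments": {
  "commands": [
    {"wx":0,"wy":0,"wz":0,"x":1,"y":-15,"z":0,"fingers":255},
    {"wx":0,"wy":0,"wz":0,"x":2,"y":-32,"z":0,"fingers":255},
    {"wx":0,"wy":0,"wz":0,"x":2,"y":-34,"z":0,"fingers":255},
    {"wx":0,"wy":0,"wz":0,"x":2,"y":-34,"z":0,"fingers":255},
    {"wx":0,"wy":0,"wz":0,"x":2,"y":-34,"z":0,"fingers":255},
    {"wx":0,"wy":0,"wz":0,"x":2,"y":-34,"z":0,"fingers":255},
    {"wx":0,"wy":0,"wz":0,"x":2,"y":-34,"z":0,"fingers":255},
    {"wx":0,"wy":0,"wz":0,"x":2,"y":-34,"z":0,"fingers":255},
    {"wx":0,"wy":0,"wz":0,"x":2,"y":-34,"z":0,"fingers":255},
    {"wx":0,"wy":0,"wz":0,"x":2,"y":-34,"z":0,"fingers":255},
    {"wx":0,"wy":0,"wz":0,"x":2,"y":-34,"z":0,"fingers":255},
    {"wx":0,"wy":0,"wz":0,"x":2,"y":-34,"z":0,"fingers":255}
  ],
  "squeeze": 50
}}

```text
time_s: 5.65
position: [466.3, -52.2, 297.3]
eef_rot: [[-0.622, 0.783, -0.002], [0.783, 0.622, 0.0], [0.001, -0.001, -1.0]]
wrist_force: [-0.7, 0.2, -1.5]
opening: 25.3
grip_force: 49.3
```

Emit:
{"name": "drive_tool", "arguments": {
  "commands": [
    {"wx":0,"wy":0,"wz":0,"x":2,"y":-34,"z":0,"fingers":255},
    {"wx":0,"wy":0,"wz":0,"x":2,"y":-34,"z":0,"fingers":255},
    {"wx":0,"wy":0,"wz":0,"x":2,"y":-34,"z":0,"fingers":255},
    {"wx":0,"wy":0,"wz":0,"x":2,"y":-34,"z":0,"fingers":255},
    {"wx":0,"wy":0,"wz":0,"x":2,"y":-34,"z":0,"fingers":255},
    {"wx":0,"wy":0,"wz":0,"x":2,"y":-34,"z":0,"fingers":255},
    {"wx":0,"wy":0,"wz":0,"x":2,"y":-34,"z":0,"fingers":255},
    {"wx":0,"wy":0,"wz":0,"x":2,"y":-30,"z":0,"fingers":255},
    {"wx":0,"wy":0,"wz":0,"x":0,"y":0,"z":-30,"fingers":255},
    {"wx":0,"wy":0,"wz":0,"x":0,"y":0,"z":-30,"fingers":255},
    {"wx":0,"wy":0,"wz":0,"x":0,"y":0,"z":-30,"fingers":255},
    {"wx":0,"wy":0,"wz":0,"x":0,"y":0,"z":0,"fingers":255}
  ],
  "squeeze": 50
}}

```text
time_s: 6.85
position: [479.8, -316.3, 201.8]
eef_rot: [[-0.622, 0.783, -0.01], [0.783, 0.622, 0.009], [0.013, -0.002, -1.0]]
wrist_force: [-0.7, 1.1, -1.1]
opening: 25.1
grip_force: 49.2
```

```bash
cat > look.py <<'E'
from h import *
import sys
tag=sys.argv[1]; tip=np.array([float(v) for v in sys.argv[2:5]]); dot=np.array([float(v) for v in sys.argv[5:8]])
# tip: offset from TCP along tool; dot: world guess. Crops from side and scene stacked, with crop origins
s=observe(); T=s["position"]; R=s["eef_rot"]; p=T+R@tip
print(T.round(1),s["wrist_force"].round(1),"tip",p.round(1)); out=[]
for n in("side","scene"):
    im=imaging.camera(n); c=(proj(n,p)+proj(n,dot))/2; x,y=c.round().astype(int)
    print(n,"pred tip",proj(n,p).round(1),"dot",proj(n,dot).round(1),"crop org",x-33,y-33)
    out.append(cv2.resize(im[y-33:y+34,x-33:x+33],(396,402),interpolation=cv2.INTER_CUBIC))
cv2.imwrite(f"pics/{tag}.png",np.hstack(out))
E
python3 look.py b1 0 0 118 483.2 -317.1 31
```

```text
[ 479.8 -316.3  201.8] [-0.7  1.1 -1.1] tip [ 478.6 -315.3   83.8]
side pred tip [281.3 138.4] dot [279.1 152.7] crop org 247 113
scene pred tip [198.9 144.1] dot [199.6 155.2] crop org 166 117
```

View pics/b1.png

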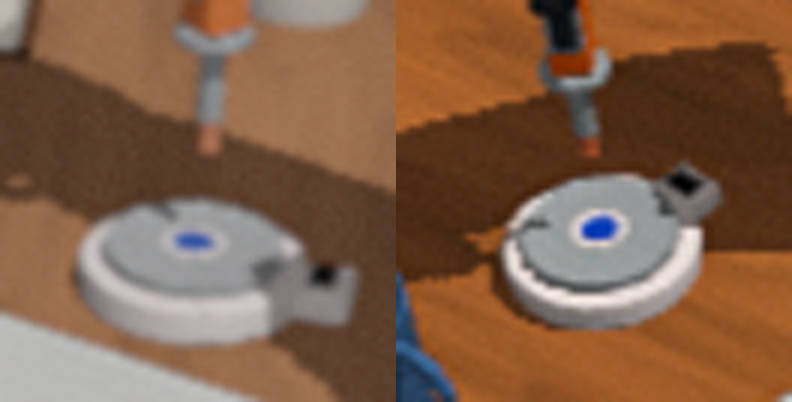

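Side crop: tip at (210,154), blue dot at (194,241). Scene crop: tip at (194,154), dot at (204,229). I'll turn these into positions.

Run:
```python
from h import *
s=observe(); print(s["time_s"],s["position"].round(1),s["eef_rot"].round(3).tolist(),s["wrist_force"].round(1))
f=lambda a,b:tri([ray("side",a),ray("scene",b)]).round(1)
print("tip",f((282,138.7),(198.3,142.7)),"dot",f((279.3,153.2),(200,155.2)))
```

```text
6.95 [ 482.5 -318.2  207.7] [[-0.623, 0.783, -0.002], [0.783, 0.623, 0.001], [0.002, -0.001, -1.0]] [-0.2 -0.1 -0.3]
tip [ 475.1 -321.2   82.2] dot [ 482.2 -316.3   30.1]
```

Emit:
{"name": "drive_tool", "arguments": {
  "commands": [
    {"wx":0,"wy":0,"wz":0,"x":0,"y":1,"z":-16,"fingers":255},
    {"wx":0,"wy":0,"wz":0,"x":0,"y":0,"z":-16,"fingers":255},
    {"wx":0,"wy":0,"wz":0,"x":0,"y":0,"z":-12,"fingers":255},
    {"wx":0,"wy":0,"wz":0,"x":0,"y":0,"z":-6,"fingers":255},
    {"wx":0,"wy":0,"wz":0,"x":0,"y":0,"z":0,"fingers":255},
    {"wx":0,"wy":0,"wz":0,"x":0,"y":0,"z":0,"fingers":255},
    {"wx":0,"wy":0,"wz":0,"x":0,"y":0,"z":0,"fingers":255}
  ],
  "squeeze": 50
}}

```text
time_s: 7.65
position: [483.8, -317.6, 159.1]
eef_rot: [[-0.623, 0.782, 0.001], [0.782, 0.623, -0.001], [-0.001, 0.0, -1.0]]
wrist_force: [0.3, -0.7, -1.3]
opening: 25.4
grip_force: 49.2
```

```bash
python3 look.py b2 0 0 118 482.7 -316.7 31
```

```text
[ 483.8 -317.6  159.1] [ 0.3 -0.7 -1.3] tip [ 483.9 -317.7   41.1]
side pred tip [279.  149.9] dot [279.2 152.8] crop org 246 118
scene pred tip [199.  153.3] dot [199.8 155.2] crop org 166 121
```

View pics/b2.png

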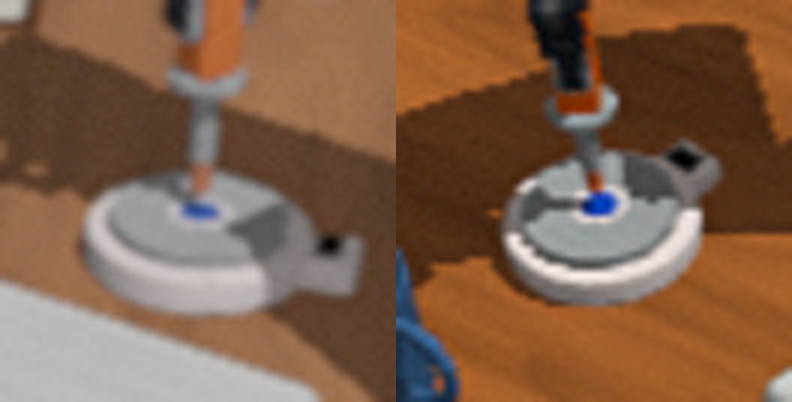

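The tip is right above the blue dot in both views: side tip (200,195) over dot (200,211), scene tip (202,192) over dot (204,204). I'll lower it and watch the force.

Emit:
{"name": "drive_tool", "arguments": {
  "commands": [
    {"wx":0,"wy":0,"wz":0,"x":-0.5,"y":0.5,"z":-5,"fingers":255},
    {"wx":0,"wy":0,"wz":0,"x":0,"y":0,"z":-4,"fingers":255},
    {"wx":0,"wy":0,"wz":0,"x":0,"y":0,"z":-3,"fingers":255},
    {"wx":0,"wy":0,"wz":0,"x":0,"y":0,"z":-2,"fingers":255},
    {"wx":0,"wy":0,"wz":0,"x":0,"y":0,"z":0,"fingers":255},
    {"wx":0,"wy":0,"wz":0,"x":0,"y":0,"z":0,"fingers":255},
    {"wx":0,"wy":0,"wz":0,"x":0,"y":0,"z":0,"fingers":255}
  ],
  "squeeze": 50
}}

```text
time_s: 8.45
position: [482.9, -316.7, 144.5]
eef_rot: [[-0.623, 0.782, -0.0], [0.782, 0.623, 0.0], [0.0, -0.0, -1.0]]
wrist_force: [-1.9, 0.0, 0.5]
opening: 25.6
grip_force: 49.4
```

Emit:
{"name": "drive_tool", "arguments": {
  "commands": [
    {"wx":0,"wy":0,"wz":0,"x":0,"y":0,"z":-2,"fingers":255},
    {"wx":0,"wy":0,"wz":0,"x":0,"y":0,"z":-2,"fingers":255},
    {"wx":0,"wy":0,"wz":0,"x":0,"y":0,"z":-1.5,"fingers":255},
    {"wx":0,"wy":0,"wz":0,"x":0,"y":0,"z":0,"fingers":255},
    {"wx":0,"wy":0,"wz":0,"x":0,"y":0,"z":0,"fingers":255},
    {"wx":0,"wy":0,"wz":0,"x":0,"y":0,"z":0,"fingers":255},
    {"wx":0,"wy":0,"wz":0,"x":0,"y":0,"z":0,"fingers":255}
  ],
  "squeeze": 50
}}

```text
time_s: 9.15
position: [482.9, -316.7, 139.0]
eef_rot: [[-0.623, 0.782, 0.0], [0.782, 0.623, -0.0], [-0.0, 0.0, -1.0]]
wrist_force: [-0.6, 1.6, 2.8]
opening: 25.4
grip_force: 49.5
```

Run:
```python
from h import *
F=[]
for i in range(8):
    imaging.camera("side"); s=observe(); F.append(np.r_[s["position"],s["wrist_force"],s["opening"]])
print(s["time_s"],np.mean(F,0).round(2))
```

```text
9.55 [ 4.8292e+02 -3.1676e+02  1.3890e+02 -5.5000e-01  3.1000e-01  2.3400e+00
  2.5600e+01]
```

Emit:
{"name": "drive_tool", "arguments": {
  "commands": [
    {"wx":0,"wy":0,"wz":0,"x":0,"y":0,"z":0,"fingers":255},
    {"wx":0,"wy":0,"wz":0,"x":0,"y":0,"z":0,"fingers":255},
    {"wx":0,"wy":0,"wz":0,"x":0,"y":0,"z":0,"fingers":255},
    {"wx":0,"wy":0,"wz":0,"x":0,"y":0,"z":0,"fingers":255},
    {"wx":0,"wy":0,"wz":0,"x":0,"y":0,"z":0,"fingers":255},
    {"wx":0,"wy":0,"wz":0,"x":0,"y":0,"z":0,"fingers":255},
    {"wx":0,"wy":0,"wz":0,"x":0,"y":0,"z":0,"fingers":255},
    {"wx":0,"wy":0,"wz":0,"x":0,"y":0,"z":0,"fingers":255},
    {"wx":0,"wy":0,"wz":0,"x":0,"y":0,"z":0,"fingers":255},
    {"wx":0,"wy":0,"wz":0,"x":0,"y":0,"z":0,"fingers":255},
    {"wx":0,"wy":0,"wz":0,"x":0,"y":0,"z":0,"fingers":255},
    {"wx":0,"wy":0,"wz":0,"x":0,"y":0,"z":0,"fingers":255}
  ],
  "squeeze": 50
}}

```text
time_s: 10.75
position: [482.9, -316.7, 138.8]
eef_rot: [[-0.623, 0.782, 0.0], [0.782, 0.623, -0.0], [-0.0, -0.0, -1.0]]
wrist_force: [-0.5, 0.6, 2.5]
opening: 25.4
grip_force: 49.5
```

Emit:
{"name": "drive_tool", "arguments": {
  "commands": [
    {"wx":0,"wy":0,"wz":0,"x":0,"y":0,"z":0,"fingers":255},
    {"wx":0,"wy":0,"wz":0,"x":0,"y":0,"z":0,"fingers":255},
    {"wx":0,"wy":0,"wz":0,"x":0,"y":0,"z":0,"fingers":255},
    {"wx":0,"wy":0,"wz":0,"x":0,"y":0,"z":0,"fingers":255},
    {"wx":0,"wy":0,"wz":0,"x":0,"y":0,"z":0,"fingers":255},
    {"wx":0,"wy":0,"wz":0,"x":0,"y":0,"z":0,"fingers":255},
    {"wx":0,"wy":0,"wz":0,"x":0,"y":0,"z":10,"fingers":255},
    {"wx":0,"wy":0,"wz":0,"x":0,"y":0,"z":30,"fingers":255},
    {"wx":0,"wy":0,"wz":0,"x":0,"y":0,"z":40,"fingers":255},
    {"wx":0,"wy":0,"wz":0,"x":0,"y":0,"z":40,"fingers":255},
    {"wx":0,"wy":0,"wz":0,"x":0,"y":0,"z":40,"fingers":255},
    {"wx":0,"wy":0,"wz":0,"x":0,"y":0,"z":0,"fingers":255}
  ],
  "squeeze": 50
}}

```text
time_s: 11.95
position: [484.8, -318.4, 306.8]
eef_rot: [[-0.623, 0.782, 0.009], [0.782, 0.623, -0.009], [-0.013, 0.002, -1.0]]
wrist_force: [0.7, 0.2, 0.0]
opening: 25.5
grip_force: 49.4
```

Run:
```python
from h import *
s=observe(); print(s["time_s"],s["position"].round(1)) 
# press yaw from lid/base edges: red dot seen by all cameras
for n in("side","scene"):
    im=imaging.camera(n); cv2.imwrite(f"pics/{n}3.png",im)
dot=np.array([506.5,33.9,103.]); psi=np.radians(-5.6)
for ps in (psi,):
    n_=np.array([-np.sin(.26)*np.cos(ps),-np.sin(.26)*np.sin(ps),np.cos(.26)]); print("normal",n_,"TCP at contact",dot+118*n_,"rotvec deg",np.degrees(.26)*np.cross([0,0,1],n_)/np.sin(.26))
```

```text
11.95 [ 484.8 -318.4  306.8]
normal [-0.25585361  0.02508667  0.96638998] TCP at contact [476.30927411  36.86022656 217.03401742] rotvec deg [ -1.45368296 -14.82580572   0.        ]
```

Emit:
{"name": "drive_tool", "arguments": {
  "commands": [
    {"wx":0,"wy":0,"wz":0,"x":-1,"y":22,"z":0,"fingers":255},
    {"wx":0,"wy":0,"wz":0,"x":-1,"y":33,"z":0,"fingers":255},
    {"wx":0,"wy":0,"wz":0,"x":-1,"y":33,"z":0,"fingers":255},
    {"wx":0,"wy":0,"wz":0,"x":-1,"y":33,"z":0,"fingers":255},
    {"wx":0,"wy":0,"wz":0,"x":-1,"y":33,"z":0,"fingers":255},
    {"wx":0,"wy":0,"wz":0,"x":-1,"y":33,"z":0,"fingers":255},
    {"wx":0,"wy":0,"wz":0,"x":-1,"y":33,"z":0,"fingers":255},
    {"wx":0,"wy":0,"wz":0,"x":-1,"y":33,"z":0,"fingers":255},
    {"wx":0,"wy":0,"wz":0,"x":-1,"y":33,"z":0,"fingers":255},
    {"wx":0,"wy":0,"wz":0,"x":-1,"y":33,"z":0,"fingers":255},
    {"wx":0,"wy":0,"wz":0,"x":0,"y":33,"z":0,"fingers":255},
    {"wx":0,"wy":0,"wz":0,"x":0,"y":2,"z":0,"fingers":255}
  ],
  "squeeze": 50
}}

```text
time_s: 13.25
position: [470.8, 41.0, 296.2]
eef_rot: [[-0.626, 0.779, -0.005], [0.779, 0.627, 0.002], [0.005, -0.003, -1.0]]
wrist_force: [-0.2, -0.2, -1.2]
opening: 25.2
grip_force: 49.5
```

Emit:
{"name": "drive_tool", "arguments": {
  "commands": [
    {"wx":-0.36,"wy":-3.7,"wz":0,"x":0,"y":0,"z":0,"fingers":255},
    {"wx":-0.36,"wy":-3.7,"wz":0,"x":0,"y":0,"z":0,"fingers":255},
    {"wx":-0.36,"wy":-3.7,"wz":0,"x":0,"y":0,"z":0,"fingers":255},
    {"wx":-0.37,"wy":-3.7,"wz":0,"x":0,"y":0,"z":0,"fingers":255},
    {"wx":0,"wy":0,"wz":0,"x":0,"y":0,"z":-15,"fingers":255},
    {"wx":0,"wy":0,"wz":0,"x":0,"y":0,"z":-20,"fingers":255},
    {"wx":0,"wy":0,"wz":0,"x":0,"y":0,"z":-15,"fingers":255},
    {"wx":0,"wy":0,"wz":0,"x":0,"y":0,"z":-10,"fingers":255},
    {"wx":0,"wy":0,"wz":0,"x":0,"y":0,"z":0,"fingers":255},
    {"wx":0,"wy":0,"wz":0,"x":0,"y":0,"z":0,"fingers":255},
    {"wx":0,"wy":0,"wz":0,"x":0,"y":0,"z":0,"fingers":255}
  ],
  "squeeze": 50
}}

```text
time_s: 14.35
position: [473.4, 37.2, 239.6]
eef_rot: [[-0.599, 0.758, 0.256], [0.78, 0.625, -0.025], [-0.179, 0.185, -0.966]]
wrist_force: [0.1, -1.2, -2.0]
opening: 25.5
grip_force: 49.5
```

```bash
python3 - <<'E'
from h import *
imaging.camera("side"); imaging.camera("side")
F=[]
for i in range(4):
    imaging.camera("side"); s=observe(); F.append(np.r_[s["position"],s["wrist_force"]])
m=np.mean(F,0); R=s["eef_rot"]; tip=m[:3]+118*R[:,2]
dot=np.array([506.7,34,103.]); n=np.array([-.256,.025,.966])
print(s["time_s"],m.round(1),"axis",-R[:,2].round(3),"tip",tip.round(1),"ang",np.degrees(np.arccos(-R[:,2]@n)),"height over lid",(tip-dot)@n,"shift to dot",((dot-tip)-((dot-tip)@n)*n).round(1))
E
sed -i 's/^    print(n,"pred/    cv2.imwrite(f"pics\/{tag}_{n}.png",im); print(n,"pred/' look.py; python3 look.py r1 0 0 118 506.7 34 103
```

```text
14.65 [ 4.732e+02  3.730e+01  2.395e+02  1.000e-01  2.000e-01 -1.200e+00] axis [-0.256  0.025  0.966] tip [503.4  34.3 125.5] ang 1.4976010398490092 height over lid 22.606277194532595 shift to dot [-2.5  0.3 -0.7]
[473.1  37.3 239.3] [ 0.1 -0.7 -2. ] tip [503.3  34.3 125.3]
side pred tip [269.4 183.9] dot [267.7 191.3] crop org 236 155
scene pred tip [276.9 176.2] dot [276.2 181.6] crop org 244 146
```

View pics/r1.png

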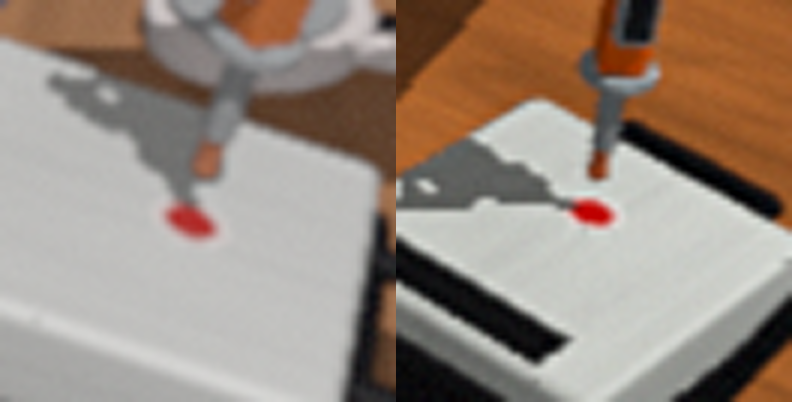

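Side crop: tip at (207,178), red dot at (191,222). Scene crop: tip at (201,178), dot at (196,213). The tip hangs just above the dot and square to the lid.

Run:
```python
from h import *
f=lambda a,b:tri([ray("side",a),ray("scene",b)])
im={n:cv2.imread(f"pics/r1_{n}.png").astype(int) for n in("side","scene")}
def cen(n,uv,rad=7):
    x,y=uv; w=im[n][y-rad:y+rad+1,x-rad:x+rad+1]; e=w[...,2]-w[...,:2].max(2)-1.6*np.abs(w[...,1]-w[...,0]); m=e>.5*e.max(); ys,xs=np.nonzero(m); return np.array((xs.mean()+x-rad,ys.mean()+y-rad))
d=[cen("side",(268,193)),cen("scene",(277,182))]; print(d)
dot=f(*d); tip=f((270.3,184.5),(277.3,175.5)); n=np.array([-.2559,.0251,.9664])
print("dot",dot.round(1),"tip",tip.round(1))
D=dot-tip; print("lateral",(D-(D@n)*n).round(1),"height",-D@n)
```

```text
[array([267.22222222, 191.2962963 ]), array([276.15789474, 180.94736842])]
dot [507.1  34.2 104.4] tip [500.4  34.1 124.6]
lateral [1.3 0.6 0.3] height 21.230290044930754
```

Emit:
{"name": "drive_tool", "arguments": {
  "commands": [
    {"wx":0,"wy":0,"wz":0,"x":1.5,"y":0,"z":-5.8,"fingers":255},
    {"wx":0,"wy":0,"wz":0,"x":1.5,"y":-0.2,"z":-5.8,"fingers":255},
    {"wx":0,"wy":0,"wz":0,"x":1.5,"y":-0.2,"z":-5.8,"fingers":255},
    {"wx":0,"wy":0,"wz":0,"x":1,"y":-0.1,"z":-3.9,"fingers":255},
    {"wx":0,"wy":0,"wz":0,"x":1,"y":-0.1,"z":-3.9,"fingers":255},
    {"wx":0,"wy":0,"wz":0,"x":0,"y":0,"z":0,"fingers":255},
    {"wx":0,"wy":0,"wz":0,"x":0,"y":0,"z":0,"fingers":255},
    {"wx":0,"wy":0,"wz":0,"x":0,"y":0,"z":0,"fingers":255}
  ],
  "squeeze": 50
}}

```text
time_s: 15.55
position: [479.4, 36.7, 213.9]
eef_rot: [[-0.6, 0.758, 0.255], [0.78, 0.625, -0.025], [-0.179, 0.184, -0.967]]
wrist_force: [-0.5, -0.2, 1.1]
opening: 25.6
grip_force: 49.7
```

```bash
cat > f.py <<'E'
from h import *
F=[]
for i in range(8):
    imaging.camera("side"); s=observe(); F.append(np.r_[s["position"],s["wrist_force"]])
m=np.mean(F,0); n=-s["eef_rot"][:,2]; print(s["time_s"],m.round(2),"normal force",(m[3:]+[0,0,1.2])@n,"free tip height over lid",(m[:3]-118*n-[506.7,34,103])@n, "full-out tip",m[:3]-118*n)
E
python3 f.py
```

```text
15.95 [479.4   36.71 213.84  -1.43   0.49   0.51] normal force 2.0314464602053532 free tip height over lid -3.8367476164884984 full-out tip [509.57680766  33.75505386  99.7975373 ]
```

Emit:
{"name": "drive_tool", "arguments": {
  "commands": [
    {"wx":0,"wy":0,"wz":0,"x":0.4,"y":0,"z":-1.6,"fingers":255},
    {"wx":0,"wy":0,"wz":0,"x":0.4,"y":0,"z":-1.6,"fingers":255},
    {"wx":0,"wy":0,"wz":0,"x":0.4,"y":-0.1,"z":-1.6,"fingers":255},
    {"wx":0,"wy":0,"wz":0,"x":0,"y":0,"z":0,"fingers":255},
    {"wx":0,"wy":0,"wz":0,"x":0,"y":0,"z":0,"fingers":255},
    {"wx":0,"wy":0,"wz":0,"x":0,"y":0,"z":0,"fingers":255}
  ],
  "squeeze": 50
}}

```text
time_s: 16.55
position: [480.7, 36.6, 209.0]
eef_rot: [[-0.6, 0.758, 0.256], [0.78, 0.625, -0.025], [-0.179, 0.185, -0.966]]
wrist_force: [-1.4, 0.1, 1.7]
opening: 25.4
grip_force: 50.0
```

```bash
python3 f.py
python3 - <<'E'
from h import *
# check: is the red dot's visible part around the tip?
s=observe(); n=-s["eef_rot"][:,2]; p=s["position"]-109*n
for c in("side","scene"):
    im=imaging.camera(c); cv2.imwrite(f"pics/fin_{c}.png",im); q=proj(c,p); x,y=q.round().astype(int); w=im[y-8:y+9,x-8:x+9].astype(int)
    m=(w[...,2]>110)&(w[...,:2].max(2)<60); ys,xs=np.nonzero(m); print(c,"tip pred",q.round(1),"red bbox",xs.min()+x-8,xs.max()+x-8,ys.min()+y-8,ys.max()+y-8,m.sum())
E
```

```text
16.95 [ 4.8069e+02  3.6590e+01  2.0899e+02 -1.0000e+00  2.7000e-01  1.5900e+00] normal force 2.9560256886677725 free tip height over lid -8.856226946699923 full-out tip [510.87635566  33.6357301   94.9508067 ]
side tip pred [267. 191.] red bbox 265 269 191 193 7
scene tip pred [275.9 181.8] red bbox 275 278 180 182 8
```

The tip lines up with the red dot in both cameras, at about 3 N and 8–9 mm in. I'll hold it there, then hand in.

Emit:
{"name": "drive_tool", "arguments": {
  "commands": [
    {"wx":0,"wy":0,"wz":0,"x":0,"y":0,"z":0,"fingers":255},
    {"wx":0,"wy":0,"wz":0,"x":0,"y":0,"z":0,"fingers":255},
    {"wx":0,"wy":0,"wz":0,"x":0,"y":0,"z":0,"fingers":255},
    {"wx":0,"wy":0,"wz":0,"x":0,"y":0,"z":0,"fingers":255},
    {"wx":0,"wy":0,"wz":0,"x":0,"y":0,"z":0,"fingers":255},
    {"wx":0,"wy":0,"wz":0,"x":0,"y":0,"z":0,"fingers":255},
    {"wx":0,"wy":0,"wz":0,"x":0,"y":0,"z":0,"fingers":255},
    {"wx":0,"wy":0,"wz":0,"x":0,"y":0,"z":0,"fingers":255},
    {"wx":0,"wy":0,"wz":0,"x":0,"y":0,"z":0,"fingers":255},
    {"wx":0,"wy":0,"wz":0,"x":0,"y":0,"z":0,"fingers":255},
    {"wx":0,"wy":0,"wz":0,"x":0,"y":0,"z":0,"fingers":255},
    {"wx":0,"wy":0,"wz":0,"x":0,"y":0,"z":0,"fingers":255}
  ],
  "squeeze": 50
}}

```text
time_s: 18.25
position: [480.6, 36.6, 208.9]
eef_rot: [[-0.6, 0.758, 0.256], [0.78, 0.625, -0.025], [-0.179, 0.184, -0.966]]
wrist_force: [-0.9, 0.9, 1.6]
opening: 25.4
grip_force: 49.9
```

Emit:
{"name": "drive_tool", "arguments": {
  "commands": [
    {"wx":0,"wy":0,"wz":0,"x":0,"y":0,"z":0,"fingers":255},
    {"wx":0,"wy":0,"wz":0,"x":0,"y":0,"z":0,"fingers":255},
    {"wx":0,"wy":0,"wz":0,"x":0,"y":0,"z":0,"fingers":255},
    {"wx":0,"wy":0,"wz":0,"x":0,"y":0,"z":0,"fingers":255},
    {"wx":0,"wy":0,"wz":0,"x":0,"y":0,"z":0,"fingers":255}
  ],
  "squeeze": 50
}}

```text
time_s: 18.75
position: [480.6, 36.6, 208.8]
eef_rot: [[-0.6, 0.758, 0.255], [0.78, 0.625, -0.025], [-0.179, 0.184, -0.966]]
wrist_force: [-0.7, -0.4, 2.6]
opening: 25.5
grip_force: 49.9
```

```bash
python3 -c "
from bench import r
print(r.hand_in())"
```

```text
the job is handed in; nothing more can be done
None
```

I took readings of over two seconds on the blue dot and then the red dot, both square to the surface with the tip about half way in by my force and height estimates, and handed in at 18.75 s still holding it on the red dot; the hand-in returned no verdict.

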